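Clamp the bar: to touch, then a quarter turn

TASK

Push the aluminium bar along the channel of the blue bench clamp until its far end is fully home against the end stop. Then turn the black knob clockwise (seen from above) until you feel its pressure pad just touch the bar, tighten it by a quarter turn more and no further, and let go. Leave the other things on the bench where they are.

Things in the scene. Friction and masses are not known exactly. Their poses are not given: they have to be found in the camera images.
- fixture: Blue bench clamp, bolted down; base plate 260 x 84 x 15 mm. Origin on the bench top, midway across the channel; x runs along the channel to the end stop (away from the robot), z up. Two dark rails 43 mm apart (x -20 to +90 mm, tops 27 mm high) guide the bar. An arm (60 to 87 mm high, front end at x +32 mm) reaches from the column over the bar and carries the screw.
- stop (a point): Middle of the end stop, the upright face of the column at fixture x = +90 mm, y = 0, 25 mm above the bench. The bar is home when its far end meets it, that is, with the bar's centre at fixture x = +15 mm.
- bar_center (a point): Centre of the loose pale aluminium bar with three dark holes, 150 x 40 x 20 mm (x along its length), about 0.3 kg. It lies flat in the channel on the base plate (underside 15 mm, top 35 mm above the bench), drawn back towards the robot by 25 to 45 mm from the stop; its near end stands free above the base plate and can be pushed.
- knob_center (a point): Centre of the black round knob, 40 mm in diameter, 28 mm high, upright axis at fixture x = +50 mm, y = 0; centre 0.11 to 0.119 m above the bench, clear all round. Clockwise from above tightens; it sinks 8 mm a turn and stays where it is left. Free turning takes about 0.04 N m. It starts 0.8 to 2.5 rad short of touch, differently each time. A yellow line on top shows its turn.
- knob: The same knob with its screw and the brass pressure pad at the lower end (32 mm in diameter, 1 to 3 mm above the bar; how far it is screwed out is not known); the orientation shows its turn. The pad turns with the knob, on a spring of 8 N preload and 4 N/mm: on touching it rubs on the bar, which adds about 0.05 N m to the knob's moment within about 0.2 rad, then climbs slowly.
- bar: The same bar; origin at the centre of its underside.
- can_center (a point): Bystander: small pale oil can, 58 mm in diameter, 103 mm tall; point half-way up.
- fit_center (a point): Bystander: pale grey metal hose fitting, 29 x 33 x 30 mm; its centre.
- driver_center (a point): Bystander: screwdriver with green handle, 228 mm long, lying; its centre.
- tape_center (a point): Bystander: roll of black tape, 58 mm in diameter, 19 mm high; its centre.
Mind the look-alikes: they are no part of the job. There is more than one size of the bar; the job needs the largest.

How it is judged:
On the way, in this order (a step that is already met when the one before it is completed fails the run):
1. the bar is home against the end stop (within 3.5 mm) (x of bar_center in the frame of fixture above 0.0115 m), for 0.2 s.
2. the pressure pad touches the bar (contact force between knob and bar above 3 N), for 0.1 s.
At the end, for the whole second after the job is handed in: The bar is home (within 3.5 mm of the stop) and at rest, the pad presses on it with 12.5 to 19.5 N (what about a quarter turn past first touch gives, some 50 to 130 degrees), and the robot has let go (x of bar_center in the frame of fixture above 0.0115 m and contact force between knob and bar between 12.5 and 19.5 N and contact force between the fingers and anything else below 0.2 N and linear speed of bar below 0.01 m/s).
It fails at once if the pad presses on the bar with more than 24 N (overtightened) (contact force between knob and bar above 24 N).
It fails at once if a bystander is moved by more than 20 mm (distance of any of can_center, fit_center, driver_center, tape_center from where it was at the start of the episode above 0.02 m).
It also fails if it takes over 72 s, if anything falls off the work surface, if the arm or the gripper's body presses on something with over 40 N, if the wrist force passes 120 N, or if a joint passes its speed limit or range.

ROBOT

A 6-joint arm with a two-finger parallel gripper is mounted at the origin on a cart in front of the work surface, level with it; the furniture and walls round the work are solid. World frame = base frame: x ahead of the robot, y to its left, z up, the work surface at z = 0. Lengths are in m, angles in rad, forces in N, time in s.
With the tool pointing down it reaches from about 0.25 to 0.775 m from the base axis. Payload 4 kg.
Tool frame: the origin (TCP) lies at the very end of the fingers, on their centre line; the grasp point (between the pads) lies 19 mm behind it (robot.pinch_z is the distance from the TCP to the grasp point, in m); z points along the fingers, y is the line along which they close (so a half turn about z gives the same grasp; the last joint's range is limited). The gripper opens to 94 mm and grips with 3 to 60 N. Pads are 16 mm wide; open, the fingers measure 119 mm over their backs; the gripper's body (75 mm by 177 mm) begins 78 mm behind the grasp point.
Start: joints at [-1.347, 0.087, 1.371, -0, 1.684, -0.103], TCP at [0.177, -0.521, 0.206] pointing down, gripper open.
Joint ranges: [-3.1, 3.1], [-0.76, 2.03], [0.27, 2.55], [-1.08, 4.22], [0.17, 2.65], [-2.57, 2.57]. Speed limits (rad/s): [2.79, 2.79, 3.14, 3.14, 3.14, 3.14].

INTERFACE

Orientations are given as [roll, pitch, yaw] about the fixed x, y, z axes, in that order (R = Rz(yaw) Ry(pitch) Rx(roll)).
In Python, from bench import robot gives the robot as it stands.
- The arm moves only by the tool arm_command, never from a script. Its argument "targets" is one flat list of numbers, 7 for each row, row after row: the turn, a rotation vector about the tool's x, y, z in degrees, then the shift along the tool's x, y, z in mm, then the closure, from -1 (fully open) to 1 (shut). In form: [ax, ay, az, x, y, z, hand, ax, ay, az, x, y, z, hand, ...]. A call has 1 to 20 rows; each row is the pose to reach, as a shift and turn from the pose commanded when the call began, along the tool's axes at that moment; what a row does not reach only later rows make up. A row lasts 1/10 s, in which the tool goes at most 50 mm and 8.59 degrees, less where a joint would pass 70% of its speed; a pose out of reach is approached as far as the arm can. A call with a gripper value outside its range is refused whole. The fingers move at their own pace and stop on an object; the grip force is fixed at half the most. Time passes only in rows, so rows that repeat a pose let the fingers close. It gives the time, the measured TCP pose, the force, the opening and the grip force at its end, in the units of the state.
- robot.get_obs(): the state, without advancing time (a new reading comes with each control period).
- robot.snapshot(name): name is "side" or "top"; returns a dict with "color" (480x640x3 uint8, red, green, blue), "range_z" (480x640 float32, m along the optical axis (not along the pixel's ray), 0 where there is no reading), "fx", "fy", "cx", "cy" (pixels), "T" (4x4, takes a point from camera to world coordinates). Camera axes: x right, y down, z forward; pixel columns grow to the right and rows downward; lengths in m; the calibration is good to about 2 mm. A picture is of the moment at which its call begins.
- robot.close_job(): hands the job in; it is judged then, once.
The state is a dict: "time": time; "joint_positions": joint angles; "qvel": joint speeds; "joint_torque": joint torques, N m; "tool_pos": TCP position; "ee_rot": TCP orientation; "wrist_force": force on the tool from outside, world axes, zero at the start; "wrist_torque": the same for the moment, N m; "width": finger opening in m; "finger_force": force on a finger pad.
Only numpy, scipy, OpenCV 4.12 (cv2) and the standard library are available. Lean on these libraries where they do the work, as an engineer would, in place of code of your own. Each camera call takes 0.05 s, during which the arm holds its last target. There are 200 camera calls.

## Working session

There is one attempt and no reset: what is moved stays moved. The work goes in short steps, Python scripts to look and compute and a tool call to move; the robot and the scene stay as the last step left them, time stands still between calls to the robot, and variables do not carry over. Pictures are saved under pics/ and viewed, at most 10 in all, crops included, and the job is handed in when it is done.

Besides the shell and the picture viewer there is one more tool, called after "Call:" by a JSON object that holds its "fn" and its "kwargs". arm_command: Moves the arm, as the interface text tells. Its arguments: {"type":"object","properties":{"targets":{"type":"array"}},"required":["targets"]}

```bash
mkdir -p pics; cat > h.py <<'E'
import numpy as np, cv2
from bench import robot
def snap(n,save=None):
    s=robot.snapshot(n)
    if save: cv2.imwrite(f'pics/{save}.png',s['color'][...,::-1])
    return s
def ray(s,u,v,z):
    T=s['T'];d=T[:3,:3]@np.array([(u-s['cx'])/s['fx'],(v-s['cy'])/s['fy'],1]);o=T[:3,3]
    return o+d*(z-o[2])/d[2]
def pts(s):
    v,u=np.mgrid[:480,:640];z=s['range_z']
    p=np.stack([(u-s['cx'])/s['fx']*z,(v-s['cy'])/s['fy']*z,z],-1)
    return p@s['T'][:3,:3].T+s['T'][:3,3]
E
python3 - <<'E'
from h import *
for n in('side','top'):
    s=snap(n,n+'0');np.savez(n+'0.npz',**s);print(n,s['fx'],s['cx'],s['cy'],s['T'].round(3).tolist())
print({k:np.round(v,3).tolist() for k,v in robot.get_obs().items()})
E
```

```text
side 486.8567237435623 322.99887880772314 238.45022753657838 [[0.808, 0.396, -0.436, 1.037], [0.589, -0.547, 0.595, -0.686], [-0.003, -0.738, -0.675, 0.849], [0.0, 0.0, 0.0, 1.0]]
top 579.2980291040491 309.92824299471926 236.66460291530544 [[-0.005, -0.994, 0.11, 0.408], [-1.0, 0.003, -0.016, -0.016], [0.016, -0.11, -0.994, 1.556], [0.0, 0.0, 0.0, 1.0]]
{'time': 0.1, 'joint_positions': [-1.347, 0.088, 1.372, -0.0, 1.684, -0.103], 'qvel': [-0.001, -0.003, -0.001, 0.001, 0.0, -0.0], 'joint_torque': [0.002, -34.125, -30.33, 0.072, 0.03, -0.0], 'tool_pos': [0.176, -0.52, 0.204], 'ee_rot': [-3.14, -0.0, 0.327], 'wrist_force': [-0.498, 0.304, -0.202], 'wrist_torque': [-0.025, -0.058, -0.037], 'finger_force': 0.0, 'width': 0.093}
```

View pics/top0.png

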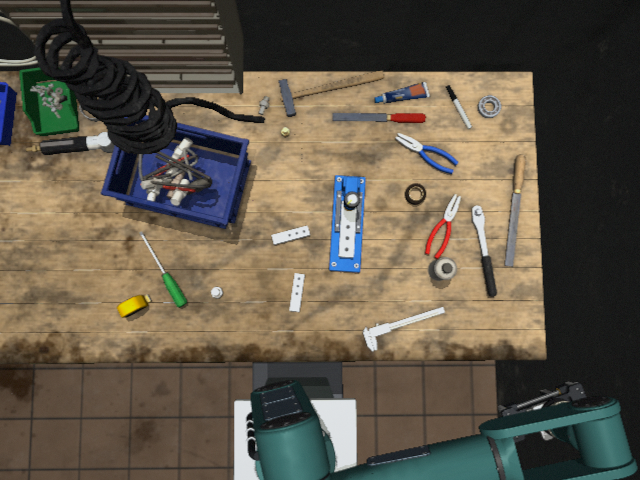

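View pics/side0.png

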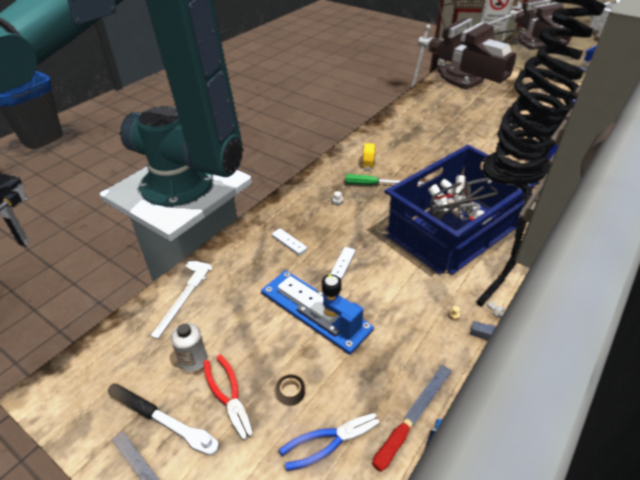

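The top view shows three bars with holes: one in the blue clamp at (347,235), and two loose look-alikes at (291,236) and (297,292). I choose the one in the clamp. The black knob is at about (351,201). Next I measure them and check with a close crop.

```bash
python3 - <<'E'
from h import *
s=dict(np.load('top0.npz'));P=pts(s);hsv=cv2.cvtColor(s['color'],cv2.COLOR_RGB2HSV)
roi=np.zeros((480,640),bool);roi[165:280,320:378]=1
b=roi&(hsv[...,0]>98)&(hsv[...,0]<125)&(hsv[...,1]>120)&(hsv[...,2]>60)
low=b&(P[...,2]<.03)
v,u=np.nonzero(low)
q=np.array([ray(s,a,c,.015)[:2] for a,c in zip(u,v)],np.float32)
r=cv2.minAreaRect(q);print('plate',r)
bar=roi&(hsv[...,1]<60)&(hsv[...,2]>130)&(abs(P[...,2]-.035)<.012)
bar=cv2.morphologyEx(bar.astype(np.uint8),cv2.MORPH_OPEN,np.ones((3,3)))
n,l,st,_=cv2.connectedComponentsWithStats(bar);i=1+st[1:,4].argmax();v,u=np.nonzero(l==i)
q=np.array([ray(s,a,c,.035)[:2] for a,c in zip(u,v)],np.float32)
print('bar',st[i],cv2.minAreaRect(q),'near end x',np.percentile(q[:,0],[0,1,3]),'z',np.median(P[...,2][l==i]))
k=roi&(P[...,2]>.1)&(P[...,2]<.15);v,u=np.nonzero(k);print('knob',k.sum(),P[k].mean(0),P[k].min(0),P[k].max(0),np.median(P[k][:,2]))
s2=dict(np.load('side0.npz'));P2=pts(s2);r2=np.zeros((480,640),bool);r2[265:350,260:375]=1
k=r2&(P2[...,2]>.1)&(P2[...,2]<.15);print('knob side',k.sum(),P2[k].mean(0),P2[k].min(0),P2[k].max(0))
a=cv2.resize(s['color'][165:280,315:385],None,fx=5,fy=5,interpolation=cv2.INTER_CUBIC)
c=cv2.resize(s2['color'][265:355,255:375],None,fx=3.5,fy=3.5,interpolation=cv2.INTER_CUBIC)
o=np.zeros((575,800,3),np.uint8);o[:575,:350]=a;o[:315,360:780]=c
cv2.imwrite('pics/crop.png',o[...,::-1])
E
```

```text
plate ((0.6160787343978882, -0.14145681262016296), (0.08285156637430191, 0.258742094039917), 86.04195404052734)
bar [339 207  17  50 687] ((0.5898035764694214, -0.1398913711309433), (0.04122622311115265, 0.13097751140594482), 86.38217163085938) near end x [0.52531183 0.52538508 0.52803524] z 0.03444001296816723
knob 222 [ 0.65995122 -0.14291057  0.12939125] [ 0.64103947 -0.16306222  0.10681499] [ 0.6807218  -0.12377862  0.13970364] 0.13035534347093514
knob side 393 [ 0.66394162 -0.15248817  0.12762152] [ 0.6416053  -0.16780035  0.10491405] [ 0.68112025 -0.12848762  0.13685976]
```

View pics/crop.png

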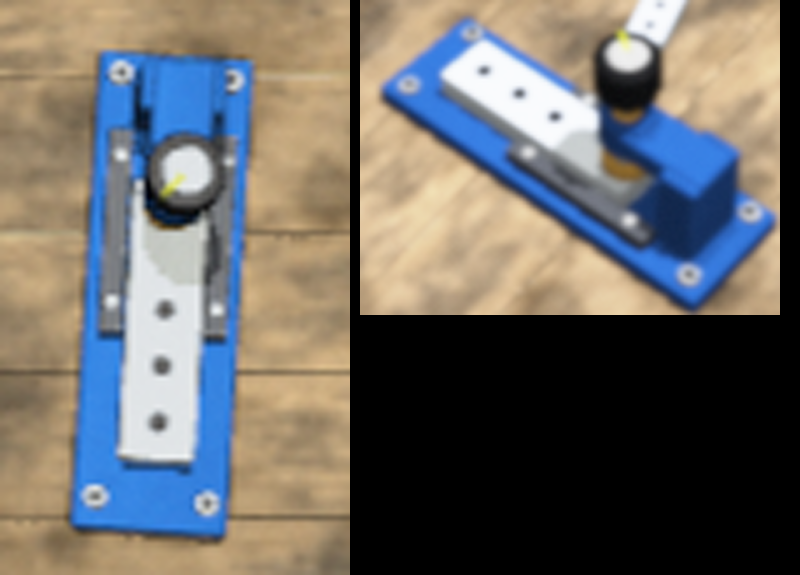

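The crop confirms it: the bar sits in the clamp channel, and its near end is free (crop pixel 157,458). The measurements are consistent with the given sizes:
- **Plate:** 259 x 83 mm, yaw about -3.8°.
- **Bar:** 41 mm wide, top at 34 mm, near end at about (0.525, -0.136).
- **Knob:** axis at (0.661, -0.143), top at about 0.130.

Next I move behind the bar with the fingers closed.

Call:
{"fn": "arm_command", "kwargs": {"targets": [0, 0, 22.5, 432, -262, 0, 1, 0, 0, 22.5, 432, -262, 0, 1, 0, 0, 22.5, 432, -262, 0, 1, 0, 0, 22.5, 432, -262, 0, 1, 0, 0, 22.5, 432, -262, 0, 1, 0, 0, 22.5, 432, -262, 0, 1, 0, 0, 22.5, 432, -262, 0, 1, 0, 0, 22.5, 432, -262, 0, 1, 0, 0, 22.5, 432, -262, 0, 1, 0, 0, 22.5, 432, -262, 0, 1, 0, 0, 22.5, 432, -262, 0, 1, 0, 0, 22.5, 432, -262, 0, 1, 0, 0, 22.5, 432, -262, 0, 1, 0, 0, 22.5, 432, -262, 0, 1, 0, 0, 22.5, 432, -262, 0, 1, 0, 0, 22.5, 432, -262, 0, 1]}}

```text
time: 1.7
tool_pos: [0.5011, -0.1352, 0.2057]
ee_rot: [3.141, -0.0, -0.068]
wrist_force: [-0.8, -0.2, 0.1]
width: 0.0005
finger_force: 0.0
```

Now I descend to z of about 0.022.

Call:
{"fn": "arm_command", "kwargs": {"targets": [0, 0, 0, 0, 0, 50, 1, 0, 0, 0, 0, 0, 100, 1, 0, 0, 0, 0, 0, 140, 1, 0, 0, 0, 0, 0, 165, 1, 0, 0, 0, 0, 0, 184, 1, 0, 0, 0, 0, 0, 184, 1, 0, 0, 0, 0, 0, 184, 1]}}

```text
time: 2.4
tool_pos: [0.5016, -0.1346, 0.0219]
ee_rot: [3.141, -0.0, -0.067]
wrist_force: [0.2, -0.4, 0.4]
width: 0.0001
finger_force: 0.0
```

Call:
{"fn": "arm_command", "kwargs": {"targets": [0, 0, 0, 6, 0, 0, 1, 0, 0, 0, 12, 0, 0, 1, 0, 0, 0, 16, 0, 0, 1, 0, 0, 0, 20, 0, 0, 1, 0, 0, 0, 24, 0, 0, 1, 0, 0, 0, 28, 0, 0, 1, 0, 0, 0, 32, 0, 0, 1, 0, 0, 0, 32, 0, 0, 1]}}

```text
time: 3.2
tool_pos: [0.5345, -0.1362, 0.0214]
ee_rot: [3.142, -0.001, -0.066]
wrist_force: [0.5, 0.1, -0.2]
width: 0.0007
finger_force: 0.1
```

Call:
{"fn": "arm_command", "kwargs": {"targets": [0, 0, 0, 2, 0, 0, 1, 0, 0, 0, 4, 0, 0, 1, 0, 0, 0, 6, 0, 0, 1, 0, 0, 0, 8, 0, 0, 1]}}

```text
time: 3.6
tool_pos: [0.541, -0.1367, 0.0213]
ee_rot: [-3.142, 0.001, -0.066]
wrist_force: [-6.0, 0.7, 5.6]
width: 0.0004
finger_force: 3.4
```

Call:
{"fn": "arm_command", "kwargs": {"targets": [0, 0, 0, 1.5, 0, 0, 1, 0, 0, 0, 3, 0, 0, 1]}}

```text
time: 3.8
tool_pos: [0.5411, -0.1367, 0.0214]
ee_rot: [-3.141, 0.009, -0.066]
wrist_force: [-13.4, 1.0, 9.3]
width: 0.0006
finger_force: 6.8
```

Call:
{"fn": "arm_command", "kwargs": {"targets": [0, 0, 0, -30, 0, 0, 1, 0, 0, 0, -30, 0, 0, 1, 0, 0, 0, -30, 0, -50, 1, 0, 0, 0, -50, 0, -100, 1, 0, 0, -8, -90, 0, -150, -1, 0, 0, -16, -130, 0, -180, -1, 0, 0, -24, -170, 0, -180, -1, 0, 0, -32, -170, 0, -180, -1, 0, 0, -40, -170, 0, -180, -1]}}

```text
time: 4.7
tool_pos: [0.3755, -0.1262, 0.2037]
ee_rot: [3.135, -0.004, 0.637]
wrist_force: [0.2, 0.2, 0.6]
width: 0.0374
finger_force: 0.0
```

```bash
python3 - <<'E'
from h import *
s=snap('top');s2=snap('side');np.savez('top1.npz',**s)
P=pts(s);hsv=cv2.cvtColor(s['color'],cv2.COLOR_RGB2HSV)
roi=np.zeros((480,640),bool);roi[165:280,320:378]=1
bar=roi&(hsv[...,1]<60)&(hsv[...,2]>130)&(abs(P[...,2]-.035)<.012)
bar=cv2.morphologyEx(bar.astype(np.uint8),cv2.MORPH_OPEN,np.ones((3,3)))
n,l,st,_=cv2.connectedComponentsWithStats(bar);i=1+st[1:,4].argmax();v,u=np.nonzero(l==i)
q=np.array([ray(s,a,c,.035)[:2] for a,c in zip(u,v)],np.float32);print(st[i],cv2.minAreaRect(q),np.percentile(q[:,0],[0,1,3]))
k=roi&(P[...,2]>.12)&(P[...,2]<.15);print('knob',P[k].min(0),P[k].max(0),np.percentile(P[k][:,2],[10,50,90]))
a=cv2.resize(s['color'][165:280,315:385],None,fx=5,fy=5,interpolation=cv2.INTER_CUBIC)
c=cv2.resize(s2['color'][265:355,255:375],None,fx=3.5,fy=3.5,interpolation=cv2.INTER_CUBIC)
o=np.zeros((575,800,3),np.uint8);o[:575,:350]=a;o[:315,360:780]=c
cv2.imwrite('pics/crop1.png',o[...,::-1]);o=robot.get_obs();print(o['time'],o['joint_positions'],o['tool_pos'],o['ee_rot'],o['wrist_torque'])
E
```

```text
[337 207  19  40 549] ((0.6039237976074219, -0.1367420256137848), (0.0479150228202343, 0.10410590469837189), 89.2047119140625) [0.55177706 0.55183179 0.55452383]
knob [ 0.6401335  -0.16272663  0.12042851] [ 0.68063324 -0.12324376  0.14028831] [0.12655071 0.13070885 0.13499383]
4.8 [-4.67340939e-01 -2.65841772e-01  1.70190976e+00  4.39139652e-04
  1.70139022e+00  4.71810741e-01] [ 0.37578752 -0.12606263  0.20254167] [ 3.13810767e+00 -2.26672675e-03  6.31706682e-01] [ 0.02321585 -0.03110117 -0.03768083]
```

View pics/crop1.png

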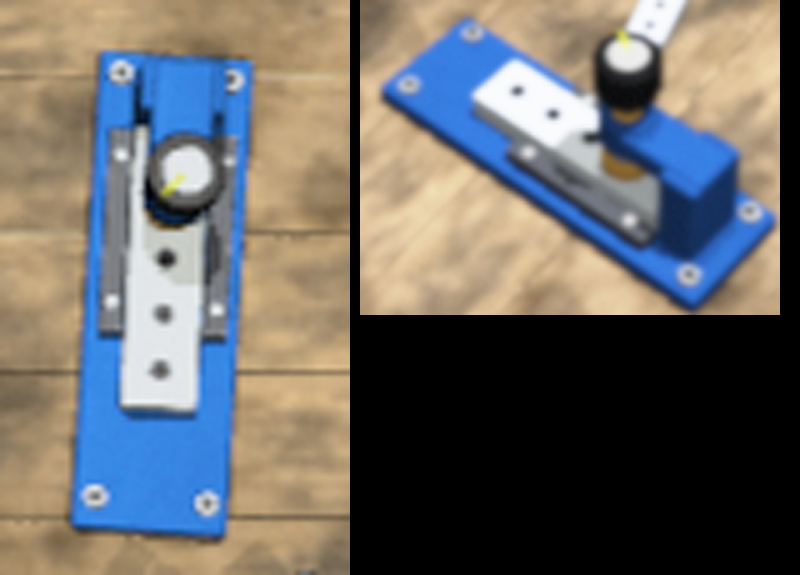

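The bar moved 26 mm and its far end now meets the column, so it is home. The knob is unchanged: axis (0.661, -0.143), top 0.131. Next I go above the knob with the wrist wound back.

Call:
{"fn": "arm_command", "kwargs": {"targets": [0, 0, -8, 40, 33, 0, -1, 0, 0, -16, 80, 66, 0, -1, 0, 0, -24, 120, 99, 0, -1, 0, 0, -32, 160, 132, 0, -1, 0, 0, -40, 200, 165, 0, -1, 0, 0, -48, 220, 182, 0, -1, 0, 0, -56, 220, 182, 0, -1, 0, 0, -64, 220, 182, 0, -1, 0, 0, -72, 220, 182, 0, -1, 0, 0, -80, 220, 182, 0, -1, 0, 0, -88, 220, 182, 0, -1, 0, 0, -96, 220, 182, 0, -1, 0, 0, -104, 220, 182, 0, -1, 0, 0, -112, 220, 182, 0, -1, 0, 0, -120, 220, 182, 0, -1, 0, 0, -128, 220, 182, 0, -1, 0, 0, -136, 220, 182, 0, -1, 0, 0, -144, 220, 182, 0, -1, 0, 0, -152, 220, 182, 0, -1, 0, 0, -153, 220, 182, 0, -1]}}

```text
time: 6.8
tool_pos: [0.6608, -0.1425, 0.2006]
ee_rot: [3.141, 0.0, -2.982]
wrist_force: [-0.3, 0.0, -0.2]
width: 0.0941
finger_force: 0.0
```

```bash
cat > st.py <<'E'
from h import *
o=robot.get_obs();print(o['time'],'q6 %.3f'%o['joint_positions'][5],'tq6 %.3f'%o['joint_torque'][5],'p',np.round(o['tool_pos'],4),'r',np.round(o['ee_rot'],3),'f',np.round(o['wrist_force'],2),'m',np.round(o['wrist_torque'],3),round(o['width'],4),round(o['finger_force'],1))
E
python3 st.py
```

```text
6.8 q6 -2.026 tq6 -0.403 p [ 0.6608 -0.1425  0.2006] r [ 3.141  0.    -2.982] f [-0.32  0.01 -0.2 ] m [ 0.077 -0.181  0.01 ] 0.0941 0.0
```

Call:
{"fn": "arm_command", "kwargs": {"targets": [0, 0, 0, 0, -1, 40, -1, 0, 0, 0, 0, -1, 75, -1, 0, 0, 0, 0, -1, 100, -1, 0, 0, 0, 0, -1, 100, -1, 0, 0, 0, 0, -1, 100, -1]}}

```text
time: 7.3
tool_pos: [0.6604, -0.1435, 0.1013]
ee_rot: [3.141, -0.0, -2.983]
wrist_force: [0.0, -1.0, 1.0]
width: 0.0938
finger_force: 0.0
```

Call:
{"fn": "arm_command", "kwargs": {"targets": [0, 0, 0, 0, 0, 0, 0.3, 0, 0, 0, 0, 0, 0, 0.4, 0, 0, 0, 0, 0, 0, 0.6, 0, 0, 0, 0, 0, 0, 1, 0, 0, 0, 0, 0, 0, 1, 0, 0, 0, 0, 0, 0, 1, 0, 0, 0, 0, 0, 0, 1, 0, 0, 0, 0, 0, 0, 1]}}

```text
time: 8.1
tool_pos: [0.6603, -0.1452, 0.1015]
ee_rot: [-3.139, 0.0, -2.981]
wrist_force: [0.9, -4.1, -0.8]
width: 0.0396
finger_force: 30.0
```

```bash
python3 st.py
```

```text
8.1 q6 -2.030 tq6 0.035 p [ 0.6603 -0.1452  0.1015] r [-3.139  0.    -2.981] f [ 0.89 -4.07 -0.76] m [-0.561 -0.298 -0.022] 0.0396 30.0
```

Call:
{"fn": "arm_command", "kwargs": {"targets": [0, 0, 0, 0, -1.8, 0, 1, 0, 0, 0, 0, -1.8, 0, 1, 0, 0, 5, 0, -1.8, 0.1, 1, 0, 0, 10, 0, -1.8, 0.2, 1, 0, 0, 15, 0, -1.8, 0.3, 1]}}

```text
time: 8.6
tool_pos: [0.6603, -0.1454, 0.1011]
ee_rot: [-3.141, -0.0, 3.037]
wrist_force: [0.7, -1.1, -0.8]
width: 0.0394
finger_force: 30.0
```

```bash
python3 st.py
```

```text
8.6 q6 -1.767 tq6 -0.678 p [ 0.6603 -0.1454  0.1011] r [-3.141 -0.     3.037] f [ 0.69 -1.12 -0.8 ] m [-0.335 -0.16   0.049] 0.0394 30.0
```

Call:
{"fn": "arm_command", "kwargs": {"targets": [0, 0, 5, 0, 0, 0.1, 1, 0, 0, 10, 0, 0, 0.2, 1]}}

```text
time: 8.8
tool_pos: [0.6603, -0.1454, 0.1009]
ee_rot: [-3.141, -0.0, 2.863]
wrist_force: [0.7, -1.7, -0.7]
width: 0.0393
finger_force: 30.0
```

```bash
python3 st.py
```

```text
8.8 q6 -1.592 tq6 -0.678 p [ 0.6603 -0.1454  0.1009] r [-3.141 -0.     2.863] f [ 0.68 -1.68 -0.71] m [-0.314 -0.225  0.015] 0.0393 30.0
```

Call:
{"fn": "arm_command", "kwargs": {"targets": [0, 0, 5, 0, 0, 0.1, 1, 0, 0, 10, 0, 0, 0.2, 1]}}

```text
time: 9.0
tool_pos: [0.6603, -0.1454, 0.1007]
ee_rot: [-3.141, -0.0, 2.688]
wrist_force: [-0.6, -2.0, -0.2]
width: 0.0391
finger_force: 30.0
```

```bash
python3 st.py
```

```text
9.0 q6 -1.418 tq6 -0.678 p [ 0.6603 -0.1454  0.1007] r [-3.141 -0.     2.688] f [-0.58 -1.99 -0.22] m [-0.291 -0.208  0.057] 0.0391 30.0
```

Joint 6 torque is very repeatable at this rate (-0.678), so it works well for sensing the touch. 0.61 rad turned so far.

Call:
{"fn": "arm_command", "kwargs": {"targets": [0, 0, 5, 0, 0, 0.1, 1, 0, 0, 10, 0, 0, 0.2, 1]}}

```text
time: 9.2
tool_pos: [0.6603, -0.1454, 0.1005]
ee_rot: [-3.141, 0.0, 2.514]
wrist_force: [0.4, -2.1, 0.8]
width: 0.0396
finger_force: 30.0
```

```bash
python3 st.py
```

```text
9.2 q6 -1.243 tq6 -0.677 p [ 0.6603 -0.1454  0.1005] r [-3.141  0.     2.514] f [ 0.37 -2.11  0.79] m [-0.301 -0.264  0.037] 0.0396 30.0
```

Call:
{"fn": "arm_command", "kwargs": {"targets": [0, 0, 5, 0, 0, 0.1, 1, 0, 0, 10, 0, 0, 0.2, 1]}}

```text
time: 9.4
tool_pos: [0.6603, -0.1454, 0.1003]
ee_rot: [-3.141, 0.0, 2.339]
wrist_force: [0.3, -2.1, -0.9]
width: 0.0393
finger_force: 30.0
```

```bash
python3 st.py
```

```text
9.4 q6 -1.069 tq6 -0.677 p [ 0.6603 -0.1454  0.1003] r [-3.141  0.     2.339] f [ 0.35 -2.13 -0.93] m [-0.343 -0.234  0.016] 0.0393 30.0
```

Call:
{"fn": "arm_command", "kwargs": {"targets": [0, 0, 5, 0, 0, 0.1, 1, 0, 0, 10, 0, 0, 0.2, 1]}}

```text
time: 9.6
tool_pos: [0.6603, -0.1454, 0.1]
ee_rot: [-3.141, 0.0, 2.165]
wrist_force: [0.7, -2.1, 0.2]
width: 0.0399
finger_force: 30.0
```

```bash
python3 st.py
```

```text
9.6 q6 -0.894 tq6 -0.677 p [ 0.6603 -0.1454  0.1   ] r [-3.141  0.     2.165] f [ 0.72 -2.07  0.23] m [-0.369 -0.192  0.023] 0.0399 30.0
```

Call:
{"fn": "arm_command", "kwargs": {"targets": [0, 0, 5, 0, 0, 0.1, 1, 0, 0, 10, 0, 0, 0.2, 1]}}

```text
time: 9.8
tool_pos: [0.6603, -0.1454, 0.0998]
ee_rot: [-3.141, 0.0, 1.99]
wrist_force: [0.1, -1.7, -0.9]
width: 0.0397
finger_force: 30.0
```

```bash
python3 st.py
```

```text
9.8 q6 -0.720 tq6 -0.677 p [ 0.6603 -0.1454  0.0998] r [-3.141  0.     1.99 ] f [ 0.1  -1.65 -0.9 ] m [-0.396 -0.204  0.02 ] 0.0397 30.0
```

Call:
{"fn": "arm_command", "kwargs": {"targets": [0, 0, 5, 0, 0, 0.1, 1, 0, 0, 10, 0, 0, 0.2, 1]}}

```text
time: 10.0
tool_pos: [0.6603, -0.1454, 0.0996]
ee_rot: [-3.141, 0.0, 1.816]
wrist_force: [1.1, -1.9, -0.5]
width: 0.0396
finger_force: 30.0
```

```bash
python3 st.py
```

```text
10.0 q6 -0.545 tq6 -0.677 p [ 0.6603 -0.1454  0.0996] r [-3.141  0.     1.816] f [ 1.11 -1.95 -0.46] m [-0.318 -0.213  0.031] 0.0396 30.0
```

Call:
{"fn": "arm_command", "kwargs": {"targets": [0, 0, 5, 0, 0, 0.1, 1, 0, 0, 10, 0, 0, 0.2, 1]}}

```text
time: 10.2
tool_pos: [0.6603, -0.1454, 0.0994]
ee_rot: [-3.141, 0.0, 1.641]
wrist_force: [0.2, -2.2, -1.2]
width: 0.0394
finger_force: 30.0
```

```bash
python3 st.py
```

```text
10.2 q6 -0.371 tq6 -0.677 p [ 0.6603 -0.1454  0.0994] r [-3.141  0.     1.641] f [ 0.22 -2.17 -1.2 ] m [-0.382 -0.217  0.099] 0.0394 30.0
```

Call:
{"fn": "arm_command", "kwargs": {"targets": [0, 0, 5, 0, 0, 0.1, 1, 0, 0, 10, 0, 0, 0.2, 1]}}

```text
time: 10.4
tool_pos: [0.6602, -0.1454, 0.0991]
ee_rot: [-3.141, 0.0, 1.466]
wrist_force: [0.4, -2.1, -0.2]
width: 0.0397
finger_force: 30.0
```

```bash
python3 st.py
```

```text
10.4 q6 -0.196 tq6 -0.666 p [ 0.6602 -0.1454  0.0991] r [-3.141  0.     1.466] f [ 0.39 -2.1  -0.2 ] m [-0.353 -0.185  0.099] 0.0397 30.0
```

Moment rose from about 0.03 to 0.10 N m between yaw 1.82 and 1.64, so touch is at about 1.78. I continue and check that the rise persists.

Call:
{"fn": "arm_command", "kwargs": {"targets": [0, 0, 5, 0, 0, 0.1, 1, 0, 0, 10, 0, 0, 0.2, 1]}}

```text
time: 10.6
tool_pos: [0.6603, -0.1454, 0.099]
ee_rot: [-3.141, 0.0, 1.292]
wrist_force: [0.0, -1.9, -0.3]
width: 0.0399
finger_force: 30.0
```

```bash
python3 st.py
```

```text
10.6 q6 -0.022 tq6 -0.611 p [ 0.6603 -0.1454  0.099 ] r [-3.141  0.     1.292] f [ 0.01 -1.92 -0.26] m [-0.455 -0.152  0.094] 0.0399 30.0
```

Call:
{"fn": "arm_command", "kwargs": {"targets": [0, 0, 5, 0, 0, 0.1, 1, 0, 0, 10, 0, 0, 0.2, 1]}}

```text
time: 10.8
tool_pos: [0.6603, -0.1454, 0.0988]
ee_rot: [-3.141, 0.0, 1.118]
wrist_force: [-0.0, -2.0, -0.4]
width: 0.0397
finger_force: 30.0
```

```bash
python3 st.py
```

```text
10.8 q6 0.153 tq6 -0.605 p [ 0.6603 -0.1454  0.0988] r [-3.141  0.     1.118] f [-0.01 -2.05 -0.42] m [-0.4   -0.166  0.086] 0.0397 30.0
```

Call:
{"fn": "arm_command", "kwargs": {"targets": [0, 0, 5, 0, 0, 0.1, 1, 0, 0, 10, 0, 0, 0.2, 1]}}

```text
time: 11.0
tool_pos: [0.6602, -0.1454, 0.0986]
ee_rot: [-3.141, 0.0, 0.943]
wrist_force: [0.6, -1.6, -0.4]
width: 0.0395
finger_force: 30.0
```

```bash
python3 st.py
```

```text
11.0 q6 0.327 tq6 -0.599 p [ 0.6602 -0.1454  0.0986] r [-3.141  0.     0.943] f [ 0.61 -1.61 -0.36] m [-0.415 -0.154  0.097] 0.0395 30.0
```

Joint torque, which is almost noise-free, places the touch at yaw ≈1.5; the wrist moment suggests ≤1.75. A final yaw of about 0.05 is a quarter turn past touch and inside the window for both estimates, so I turn 51° more.

Call:
{"fn": "arm_command", "kwargs": {"targets": [0, 0, 5, 0, 0, 0.1, 1, 0, 0, 10, 0, 0, 0.2, 1, 0, 0, 15, 0, 0, 0.3, 1, 0, 0, 20, 0, 0, 0.4, 1, 0, 0, 25, 0, 0, 0.6, 1]}}

```text
time: 11.5
tool_pos: [0.6603, -0.1454, 0.0981]
ee_rot: [3.141, 0.0, 0.507]
wrist_force: [0.2, -1.6, -0.2]
width: 0.0393
finger_force: 30.0
```

```bash
python3 st.py
```

```text
11.5 q6 0.764 tq6 -0.583 p [ 0.6603 -0.1454  0.0981] r [3.141 0.    0.507] f [ 0.16 -1.57 -0.19] m [-0.371 -0.047  0.143] 0.0393 30.0
```

Call:
{"fn": "arm_command", "kwargs": {"targets": [0, 0, 5, 0, 0, 0.1, 1, 0, 0, 10, 0, 0, 0.2, 1, 0, 0, 15, 0, 0, 0.3, 1, 0, 0, 20, 0, 0, 0.4, 1, 0, 0, 26, 0, 0, 0.6, 1]}}

```text
time: 12.0
tool_pos: [0.6602, -0.1454, 0.0975]
ee_rot: [3.141, 0.0, 0.053]
wrist_force: [0.1, -2.5, -0.7]
width: 0.0395
finger_force: 30.0
```

```bash
python3 st.py
```

```text
12.0 q6 1.218 tq6 -0.774 p [ 0.6602 -0.1454  0.0975] r [3.141 0.    0.053] f [ 0.09 -2.5  -0.75] m [-0.318 -0.028  0.143] 0.0395 30.0
```

The climb fits the spring rate, which puts the pad force at about 15.5 N. I release and rise.

Call:
{"fn": "arm_command", "kwargs": {"targets": [0, 0, 0, 0, 0, 0, 0.2, 0, 0, 0, 0, 0, 0, -1, 0, 0, 0, 0, 0, 0, -1, 0, 0, 0, 0, 0, 0, -1, 0, 0, 0, 0, 0, 0, -1, 0, 0, 0, 0, 0, 0, -1, 0, 0, 0, 0, 0, -20, -1, 0, 0, 0, 0, 0, -60, -1, 0, 0, 0, 0, 0, -100, -1, 0, 0, 0, -50, 0, -110, -1, 0, 0, 0, -100, 0, -110, -1, 0, 0, 0, -150, 0, -110, -1, 0, 0, 0, -200, 0, -110, -1, 0, 0, 0, -240, 0, -110, -1, 0, 0, 0, -240, 0, -110, -1, 0, 0, 0, -240, 0, -110, -1]}}

```text
time: 13.6
tool_pos: [0.4208, -0.1589, 0.2083]
ee_rot: [3.141, -0.002, 0.056]
wrist_force: [0.5, -0.1, 0.1]
width: 0.0943
finger_force: 0.0
```

```bash
python3 st.py; python3 - <<'E'
from h import *
s=snap('top');s2=snap('side')
a=cv2.resize(s['color'][165:280,315:385],None,fx=5,fy=5,interpolation=cv2.INTER_CUBIC)
c=cv2.resize(s2['color'][265:355,255:375],None,fx=3.5,fy=3.5,interpolation=cv2.INTER_CUBIC)
o=np.zeros((575,800,3),np.uint8);o[:575,:350]=a;o[:315,360:780]=c
cv2.imwrite('pics/crop2.png',o[...,::-1])
for f in ('top0','top1',None):
    t=s if f is None else dict(np.load(f+'.npz'))
    c=t['color'][185:225,335:370].astype(int);m=(c[...,0]-c[...,2]>70)&(c[...,1]-c[...,2]>60);v,u=np.nonzero(m);print(f,m.sum(),u.mean()+335,v.mean()+185)
E
```

```text
13.6 q6 1.028 tq6 -0.012 p [ 0.4208 -0.1589  0.2083] r [ 3.141e+00 -2.000e-03  5.600e-02] f [ 0.46 -0.08  0.05] m [ 0.011  0.01  -0.008] 0.0943 0.0
top0 6 349.3333333333333 201.33333333333334
top1 6 349.3333333333333 201.33333333333334
None 5 355.6 195.8
```

View pics/crop2.png

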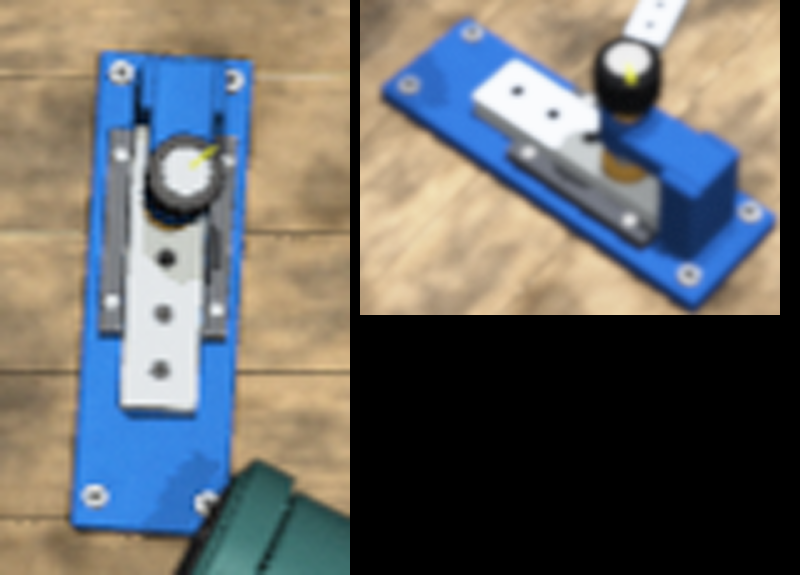

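The yellow line now points to the upper right (crop 205,155), from the lower left before. That is about 186° clockwise, matching the wrist, so the grip did not slip. The bar is still home and the fingers are clear.

```bash
python3 -c "
from bench import robot
print(robot.close_job())"
```

```text
the job is handed in; nothing more can be done
None
```

I pushed the bar home against the end stop, turned the knob about a quarter turn past touch (pad force about 15.5 N by my estimate), let go, and handed the job in at about 14 s; no verdict came back.

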